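Slide a glass tray home into its display holder and lock the keeper

TASK

Press gently down on the top of the loose glass tray with the fingertips and slide it, flat on the table, through the flared mouth of the wooden display holder and under its bridge until it is fully home against the end stop. Then push the holder's wooden keeper fully across behind the tray by its brass knob, and let go. Do not lift or tip the tray, do not press hard on the glass, and leave the other goods alone.

Things in the scene. Friction and masses are not known exactly. Their poses are not given: they have to be found in the camera images.
- tray: Loose flat glass tray with a printed butterfly, 107 (its x) x 176 (its y) x 8 mm, about 0.19 kg, lying alone on the right of the work area. It stands on four slippery glides 2 mm high (at x ±32, y ±45 mm), top 10 mm above the table. Origin: centre of its underside; y along its long side, +y end nearer the holder; z up. Too wide to grip across. A press of 6 to 12 N on its top drags it; over 40 N breaks it.
- tray_centre (a point): Centre of the tray, half-way up (4 mm above its underside); axes as the tray. Press within about 45 mm of it, clear of the edges. Two fingertips pressed well apart (50 mm or more) can turn the tray as they slide it; fingertips held together only shift it.
- holder: Light wooden holder fixed to the table, left. Origin: on the table, under the centre of a tray that is home. +y is the way in, -x its robot side. No base: the tray slides on the table between rails 16 mm high, 13 wide, 111.5 apart, y -89.5 to +101.5 mm. End stop face at y +88.5. A bridge (underside 16, top 21 mm high) covers y +51.5 to +101.5: keep fingers below y +40.
- holder_home (a point): Where the tray's centre is when the tray is fully home: 6 mm above the holder's origin, axes as the holder; the tray then touches or nearly touches the end stop.
- holder_mouth (a point): Middle of the flared mouth: holder y = -155 mm, 6 mm above the table; axes as the holder. The robot-side rail has a gap for the keeper (y -104.5 to -89.5 mm); beyond it both sides end in horns, 16 mm high, that flare outward to about 138 mm apart at y -159 mm.
- keeper_knob (a point): Centre of the keeper's brass knob, 30 mm above the table; knob 16 mm across, 18 mm high (z 21 to 39) on an 8 mm stem, on the keeper's robot-side end. Keeper open: at holder x = -125, y = -97.5 mm; fully across: x = -93 mm. Axes as the holder. The keeper's guide, 20 mm high, reaches out to holder x = -89 mm.
- keeper (a joint): Slide of the keeper, a dark wooden bar 80 x 11.5 x 11 mm, in m: 0 = open, clear of the tray's way; 0.032 = fully across. It moves towards holder +x, across the mouth, 3.7 mm behind the rear edge of a tray that is home. It takes about 1.5 N and stays where it is left. A tray that is not home blocks it.
- soap_1: Bystander: wrapped soap bar 52x78x26 (mm); origin at its underside. Leave it alone.
- soap_2: Bystander: wrapped soap bar 52x78x26 (mm); origin at its underside. Leave it alone.
- tin_fig: Bystander: round tin 64 across, 45 high (mm); origin at its underside. Leave it alone.
- butterfly_dish: Bystander: small round glass dish 93 across, 20 high (mm); origin at its underside. Leave it alone.
- mug_cream: Bystander: mug, 84 high (mm); origin at its underside. Leave it alone.
- glass_candle: Bystander: candle in a glass, 66 across, 101 high (mm); origin at its underside. Leave it alone.

How it is judged:
On the way, in this order (a step that is already met when the one before it is completed fails the run):
1. the tray slides into the holder's mouth under fingertips that press on it (over 2 N) (y of tray_centre in the frame of holder_home between -0.16 and -0.01 m and x of tray_centre in the frame of holder_home between -0.012 and 0.012 m and contact force between the fingers and tray above 2 N and linear speed of tray above 0.003 m/s), for 0.15 s.
2. the tray is fully home while the keeper is still open (y of tray_centre in the frame of holder_home between -0.003 and 0.003 m and x of tray_centre in the frame of holder_home between -0.004 and 0.004 m and z of tray_centre in the frame of holder_home below 0.003 m and angle between the y axis of tray and the y axis of holder, either way round below 0.05 rad and value of joint keeper below 0.012 m), for 0.2 s.
3. the keeper is fully across (value of joint keeper above 0.027 m), for 0.2 s.
At the end, for the whole second after the job is handed in: The tray lies flat in the holder, its centre within 3 mm of fully home along the way in, within 4 mm sideways, within 0.05 rad of the rails; the keeper is at least 27 mm of its 32 mm across; nothing moves and the fingers touch nothing (y of tray_centre in the frame of holder_home between -0.003 and 0.003 m and x of tray_centre in the frame of holder_home between -0.004 and 0.004 m and z of tray_centre in the frame of holder_home below 0.003 m and angle between the y axis of tray and the y axis of holder, either way round below 0.05 rad and value of joint keeper above 0.027 m and linear speed of tray below 0.01 m/s and contact force between the fingers and anything else below 0.3 N).
It fails at once if the glass is pressed with more than 40 N (contact force between the fingers and tray above 40 N).
It fails at once if the tray is lifted (height (world z) of tray_centre above 0.016 m).
It fails at once if the tray is tipped (angle between tray's own z axis and vertical above 0.1 rad).
It fails at once if a bystander is moved more than 2 cm (distance of any of soap_1, soap_2, tin_fig, butterfly_dish, mug_cream, glass_candle from where it was at the start of the episode above 0.02 m).
It also fails if it takes over 72 s, if anything falls off the work surface, if the arm or the gripper's body presses on something with over 40 N, if the wrist force passes 120 N, or if a joint passes its speed limit or range.

ROBOT

A 6-joint arm with a two-finger parallel gripper is mounted at the origin on a cart in front of the work surface, level with it; the furniture and walls round the work are solid. World frame = base frame: x ahead of the robot, y to its left, z up, the work surface at z = 0. Lengths are in m, angles in rad, forces in N, time in s.
With the tool pointing down it reaches from about 0.25 to 0.775 m from the base axis. Payload 8.9 kg.
Tool frame: the origin (TCP) lies on the centre line of the jaws, within the pads' length; the fingertips stand 11 mm ahead of it and the grasp point (between the pads) lies 8 mm behind it (arm.nose_length is the distance from the TCP to the fingertips, in m); y points along the fingers, x is the direction in which the jaws open and shut, and the axes are right-handed (so a half turn about y gives the same grasp; the last joint's range is limited). The gripper opens to 85 mm and grips with 20 to 120 N. Pads are 22 mm wide; open, the fingers measure 114 mm over their backs; the gripper's body (76 mm by 85 mm) begins 54 mm behind the grasp point. The pads swing forward as they close: fully open they stand 13 mm farther back than shut.
Start: joints at [1.174, 0.291, -0.153, 1.127, 0, 1.431], TCP at [0.134, 0.508, 0.242] pointing down, gripper open.
Joint ranges: [-2.52, 2.52], [-0.91, 1.74], [-1.3, 1.37], [-1.96, 2.02], [-1.52, 1.47], [-3.14, 3.14]. Speed limits (rad/s): [2.22, 2.22, 2.79, 3.14, 3.14, 3.14].

INTERFACE

Orientations are given as a unit quaternion [w, x, y, z].
In Python, from workcell import arm gives the robot as it stands.
- The arm moves only by the shell command python3 -m jog 'ROWS'. ROWS is text: rows parted by semicolons, each of 7 numbers parted by spaces: the shift along the tool's x, y, z in m, then the turn, a rotation vector about the tool's x, y, z in rad, then the closure, from 0 (fully open) to 1 (shut). A call has 1 to 10 rows; each row is the pose to reach, as a shift and turn from the pose commanded when the call began, along the tool's axes at that moment; what a row does not reach only later rows make up. A row lasts 1/8 s, in which the tool goes at most 62.5 mm and 10.7 degrees, less where a joint would pass 70% of its speed; a pose out of reach is approached as far as the arm can. A call with a gripper value outside its range is refused whole. The fingers move at their own pace and stop on an object; the grip force is fixed at half the most. Time passes only in rows, so rows that repeat a pose let the fingers close. It gives the time, the measured TCP pose, the force and the opening at its end, in the units of the state.
- arm.get_state(): the state, without advancing time (a new reading comes with each control period).
- arm.get_image(name): name is "scene" or "side" or "wrist"; returns a dict with "color" (480x640x3 uint8, blue, green, red), "mtx" (3x3 intrinsics, pixels), "xyz" and "attitude" of the camera in the world. Camera axes: x right, y down, z forward; pixel columns grow to the right and rows downward; lengths in m; the calibration is good to about 2 mm. A picture is of the moment at which its call begins. There is no depth.
- arm.sign_off(): hands the job in, once; it reports no verdict.
The state is a dict: "time_s": time; "q": joint angles; "joint_vel": joint speeds; "joint_torque": joint torques, N m; "tool_pos": TCP position; "eef_rot": TCP orientation; "force": force on the tool from outside, world axes, zero at the start; "torque": the same for the moment, N m; "width": finger opening in m.
Only numpy, scipy, OpenCV 4.12 (cv2) and the standard library are available. Lean on these libraries where they do the work, as an engineer would, in place of code of your own. Each camera call takes 0.05 s, during which the arm holds its last target.

## Working session

There is one attempt and no reset: what is moved stays moved. The work goes in short steps, Python scripts to look and compute and a shell command to move; the robot and the scene stay as the last step left them, time stands still between calls to the robot, and variables do not carry over. Pictures are saved under pics/ and viewed, and the job is handed in when it is done.

```bash
ls; mkdir -p pics; python3 - <<'E'
from workcell import arm
import cv2
s=arm.get_state();print(s)
for n in("scene","side","wrist"):
    i=arm.get_image(n);cv2.imwrite(f"pics/{n}0.png",i["color"]);print(n,i["mtx"],i["xyz"],i["attitude"])
print(arm.nose_length)
E
```

```text
pics
{'time_s': 0.0, 'q': array([ 1.17368715e+00,  2.91265467e-01, -1.54150485e-01,  1.12667061e+00,
       -4.27421233e-06,  1.43151489e+00]), 'joint_vel': array([ 0.00034604,  0.0015194 , -0.00024492, -0.00242199, -0.00083985,
        0.00140392]), 'joint_torque': array([-5.90148629e-04, -5.37149334e+01,  3.31359601e+01,  1.60364283e-02,
       -3.78470486e-04,  1.52113522e-08]), 'tool_pos': array([0.13368724, 0.50725448, 0.24173096]), 'eef_rot': array([-0.55990262,  0.56035635,  0.43117666, -0.43196817]), 'force': array([-0.3060393 ,  0.44413099, -0.22915355]), 'torque': array([ 0.00760297,  0.03572434, -0.02349779]), 'width': 0.0851121723643848}
scene [[484.65404736   0.         325.34541012]
 [  0.         484.65404736 237.70959502]
 [  0.           0.           1.        ]] [ 0.09286626 -0.53687073  0.9036068 ] [-0.32793533  0.85630782 -0.37482912  0.13674232]
side [[514.1261614    0.         316.11108739]
 [  0.         514.1261614  232.19081538]
 [  0.           0.           1.        ]] [0.26679489 0.83457295 0.70219827] [ 0.08749232 -0.18334608  0.86969267 -0.44984884]
wrist [[335.84403854   0.         318.13568489]
 [  0.         335.84403854 236.61024158]
 [  0.           0.           1.        ]] [0.05805681 0.52696715 0.37391905] [0.12411388 0.78210052 0.60312092 0.09570621]
0.011
```

View pics/scene0.png

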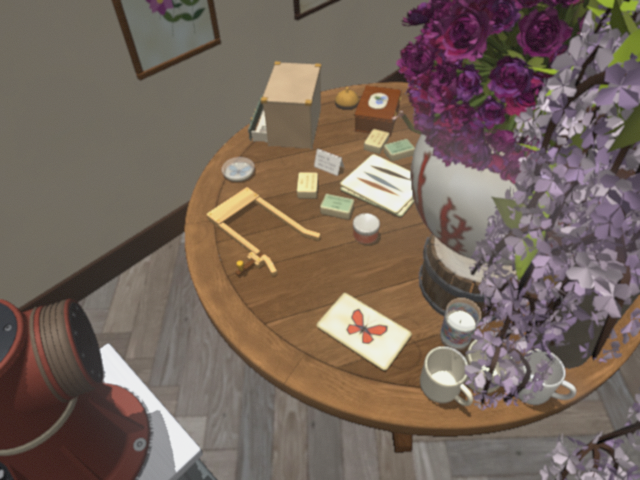

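View pics/side0.png

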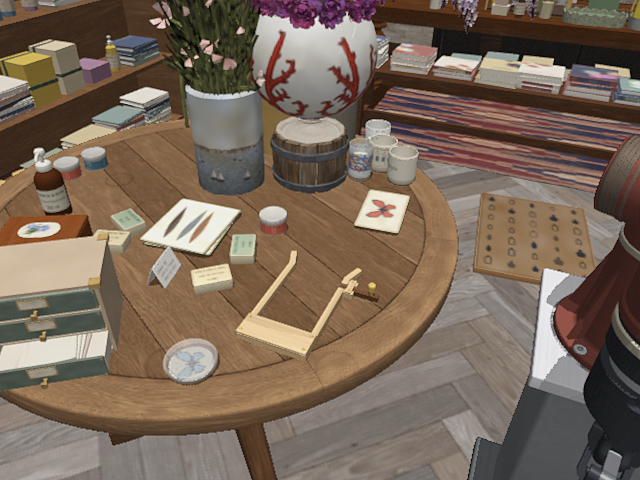

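View pics/wrist0.png

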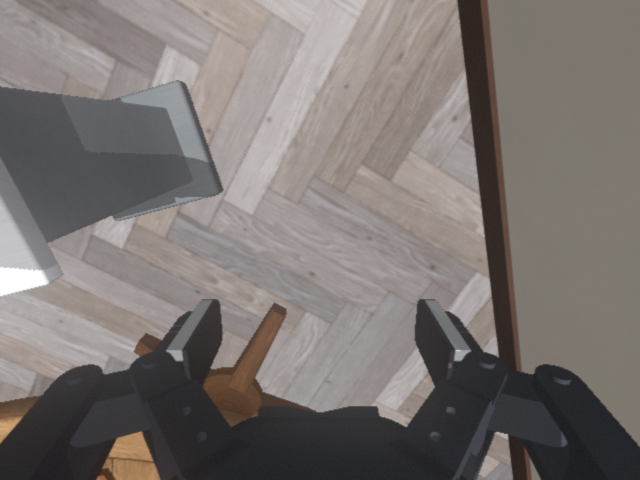

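```bash
cat > h.py <<'E'
import numpy as np, cv2
from scipy.spatial.transform import Rotation as R
from workcell import arm
def q2R(q): return R.from_quat([q[1],q[2],q[3],q[0]]).as_matrix()
def cam(i): return i["mtx"],np.array(i["xyz"]),q2R(i["attitude"])
def ray(c,px,z):
    K,p,Rm=c; px=np.atleast_2d(px).astype(float)
    d=np.c_[px,np.ones(len(px))]@np.linalg.inv(K).T@Rm.T
    return p+d*((z-p[2])/d[:,2])[:,None]
def proj(c,P):
    K,p,Rm=c; v=(np.atleast_2d(P)-p)@Rm@K.T
    return v[:,:2]/v[:,2:]
def tri(c1,a,c2,b):
    o=[];D=[]
    for c,px in((c1,a),(c2,b)):
        K,p,Rm=c; d=Rm@np.linalg.inv(K)@np.array([px[0],px[1],1.]); D.append(d/np.linalg.norm(d)); o.append(p)
    A=sum(np.eye(3)-np.outer(d,d) for d in D); bb=sum((np.eye(3)-np.outer(d,d))@p for d,p in zip(D,o))
    x=np.linalg.solve(A,bb); return x,[np.linalg.norm(np.cross(x-p,d)) for d,p in zip(D,o)]
E
python3 -c "
from h import *
print(q2R(arm.get_state()['eef_rot']).round(3))"
```

```text
[[ 0.255 -0.    -0.967]
 [ 0.967 -0.001  0.255]
 [-0.001 -1.     0.   ]]
```

Scene: tray near (365,330), holder between (208,215) and (320,235), knob (240,264). Side: tray (382,212), knob (372,288). Both views see everything, so I'll take crops to get corner pixels.

```bash
python3 - <<'E'
from h import *
a=cv2.imread("pics/scene0.png")[175:375,195:425];cv2.imwrite("pics/sc1.png",cv2.resize(a,None,fx=3.4,fy=3,interpolation=cv2.INTER_CUBIC))
a=cv2.imread("pics/side0.png")[180:365,230:430];cv2.imwrite("pics/si1.png",cv2.resize(a,None,fx=4,fy=3.2,interpolation=cv2.INTER_CUBIC))
for n in("scene","side"):
    im=cv2.imread(f"pics/{n}0.png");hsv=cv2.cvtColor(im,cv2.COLOR_BGR2HSV)
    m=((hsv[...,1]<70)&(hsv[...,2]>170)).astype(np.uint8)
    cx,cy=(365,330) if n=="scene" else (382,212)
    r=np.zeros_like(m);r[cy-50:cy+50,cx-60:cx+60]=1
    cs,_=cv2.findContours(m*r,cv2.RETR_EXTERNAL,cv2.CHAIN_APPROX_NONE)
    c=max(cs,key=cv2.contourArea);h=cv2.convexHull(c)
    print(n,cv2.contourArea(c),cv2.minAreaRect(c),cv2.approxPolyDP(h,6,True).reshape(-1,2).tolist(), hsv[cy+ 0,cx-25])
    i=arm.get_image(n); p=cv2.approxPolyDP(h,6,True).reshape(-1,2)
    W=ray(cam(i),p,0.010);print(W.round(4),np.linalg.norm(W-np.roll(W,1,0),axis=1),W.mean(0))
E
```

```text
scene 3323.5 ((363.62933349609375, 328.67095947265625), (81.97319030761719, 44.505496978759766), 33.231712341308594) [[343, 295], [409, 333], [385, 367], [319, 326]] [ 30  23 238]
[[ 0.5682 -0.1337  0.01  ]
 [ 0.5895 -0.2995  0.01  ]
 [ 0.4948 -0.3105  0.01  ]
 [ 0.4741 -0.149   0.01  ]] [0.09526524 0.16722173 0.09525411 0.16278268] [ 0.53164942 -0.22317358  0.01      ]
side 1598.5 ((381.4781494140625, 210.11489868164062), (49.1637077331543, 39.24676513671875), 10.784297943115234) [[370, 190], [409, 197], [397, 232], [354, 224]] [ 14 121 129]
[[ 0.5923 -0.2953  0.01  ]
 [ 0.4894 -0.3039  0.01  ]
 [ 0.474  -0.1398  0.01  ]
 [ 0.5766 -0.1292  0.01  ]] [0.16689526 0.10331032 0.16479182 0.10320346] [ 0.53306865 -0.21703958  0.01      ]
```

View pics/sc1.png

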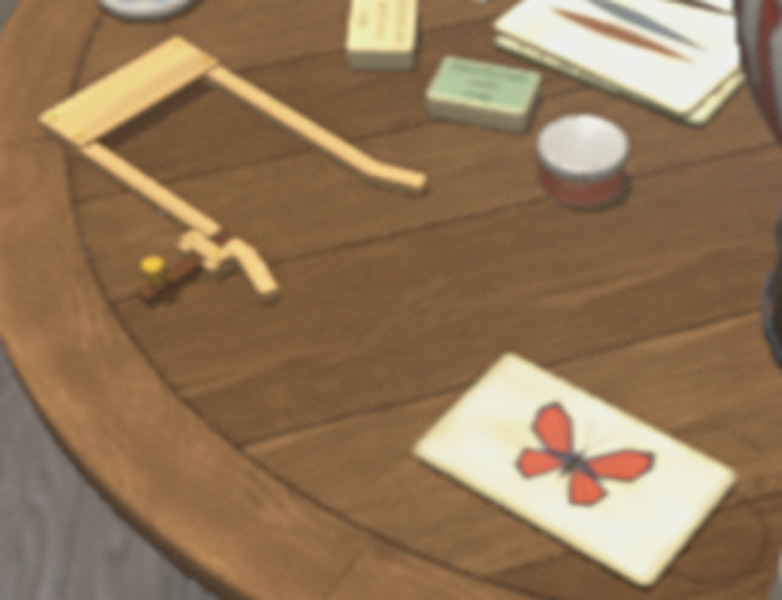

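View pics/si1.png

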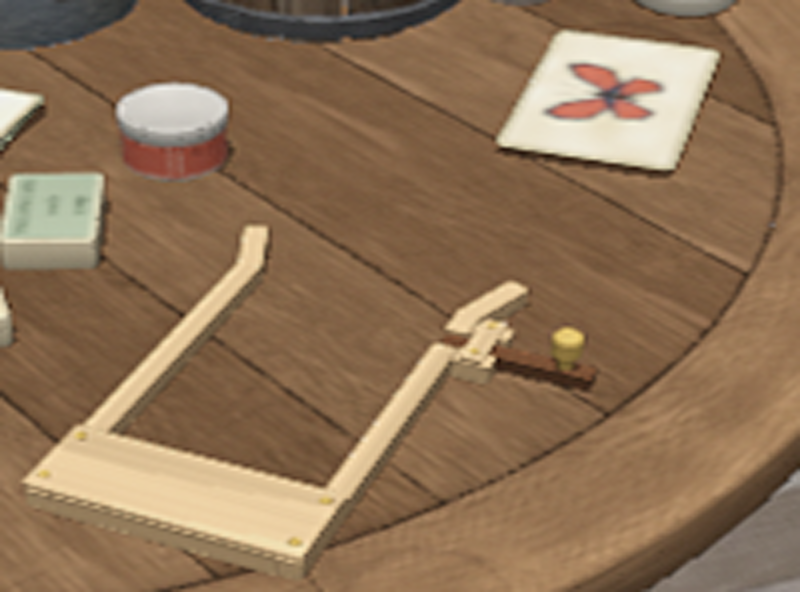

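```bash
cat > m.py <<'E'
from h import *
cs=cam(arm.get_image("scene"));ci=cam(arm.get_image("side"))
F=lambda p:(195+(p[0]+.5)/3.4-.5,175+(p[1]+.5)/3-.5)
G=lambda p:(230+(p[0]+.5)/4-.5,180+(p[1]+.5)/3.2-.5)
pts={"t1":((415,452),(500,146)),"t2":((510,352),(676,169)) ,"t3":((735,475),(718,48)),"t4":((648,585),(560,32)),
"A":((178,38),(25,485)),"B":((216,65),(80,432)),"C":((42,117),(303,560)),"D":((84,143),(342,495)),
"hornFar":((424,178),(256,228)),"hornNear":((272,290),(520,288)),"knobtop":((153,259),(568,333)),"railNearEnd":((210,234),(450,345)),"bendFar":((372,168),(240,265))}
W={}
for k,(a,b) in pts.items():
    # tray: side image handedness resolved by trying
    x,e=tri(cs,F(a),ci,G(b));W[k]=x
    print(k,x.round(4),round(e[0]*1000,1), 'z0.0x:', ray(cs,F(a),.016)[0,:2].round(4),ray(ci,G(b),.016)[0,:2].round(4))
E
python3 m.py
```

```text
t1 [ 0.5311 -0.1271 -0.0098] 46.7 z0.0x: [ 0.4695 -0.1469] [ 0.5708 -0.1164]
t2 [ 0.512  -0.1442  0.0311] 47.3 z0.0x: [ 0.5735 -0.1337] [ 0.4682 -0.1311]
t3 [ 0.5282 -0.3099  0.0361] 43.2 z0.0x: [ 0.5887 -0.3039] [ 0.4902 -0.3054]
t4 [ 0.5525 -0.3032 -0.013 ] 47.2 z0.0x: [ 0.488  -0.3159] [ 0.591  -0.2868]
A [0.6525 0.2892 0.0157] 0.9 z0.0x: [0.6534 0.2893] [0.6513 0.2898]
B [0.6506 0.2415 0.0146] 0.3 z0.0x: [0.6501 0.2404] [0.6495 0.2428]
C [0.5157 0.2884 0.0168] 1.8 z0.0x: [0.5181 0.2897] [0.5141 0.2884]
D [0.518  0.2397 0.0182] 1.0 z0.0x: [0.5202 0.2419] [0.5176 0.2382]
hornFar [0.6616 0.0285 0.0139] 1.4 z0.0x: [0.6618 0.0276] [0.6587 0.0319]
hornNear [0.5085 0.0267 0.0112] 1.3 z0.0x: [0.5078 0.024 ] [0.5055 0.033 ]
knobtop [0.4624 0.0906 0.039 ] 0.7 z0.0x: [0.473  0.1074] [0.4684 0.0651]
railNearEnd [0.5185 0.0988 0.0143] 0.8 z0.0x: [0.5168 0.0974] [0.5188 0.1002]
bendFar [0.6497 0.0673 0.011 ] 1.9 z0.0x: [0.6443 0.0633] [0.6492 0.0717]
```

```bash
cat > go.py <<'E'
# usage: go.py x y z yaw(of tool x)  -> total shift in tool axes, turn about tool y
import sys
from h import *
def need(x,y,z,yaw):
    s=arm.get_state();Rm=q2R(s["eef_rot"]);p=s["tool_pos"]
    d=Rm.T@(np.array([x,y,z])-p)
    t=np.array([[np.cos(yaw),0,np.sin(yaw)],[np.sin(yaw),0,-np.cos(yaw)],[0,-1,0]])
    rv=R.from_matrix(Rm.T@t).as_rotvec()
    return d,rv
if __name__=="__main__":
    d,rv=need(*map(float,sys.argv[1:5]));print("shift",d.round(4),"turn",rv.round(4),"rows>=",np.linalg.norm(d)/.0625,np.linalg.norm(rv)/.1867, arm.get_state()["time_s"])
E
python3 go.py 0.50 0.10 0.22 1.571
python3 - <<'E'
from h import *
W=cam(arm.get_image("wrist"));print("fwd",W[2][:,2].round(3))
c=cam(arm.get_image("scene"))
for n,p,z in(("candle",(461,320),.09),("candlebase",(459,340),.0),("mug",(445,378),.08),("tin",(366,225),.045),("soap",(337,205),.026)):print(n,ray(c,p,z)[0].round(3))
E
```

```text
fwd [ 0.3   -0.078 -0.951]
candle [ 0.637 -0.378  0.09 ]
candlebase [ 0.652 -0.384  0.   ]
mug [ 0.52  -0.421  0.08 ]
tin [ 0.741 -0.054  0.045]
soap [0.759 0.057 0.026]Traceback (most recent call last):
  File "go.py", line 11, in <module>
    d,rv=need(*map(float,sys.argv[1:5]));print("shift",d.round(4),"turn",rv.round(4),"rows>=",np.linalg.norm(d)/.0625,np.linalg.norm(rv)/.1867, arm.get_state()["time_s"])
         ~~~~^^^^^^^^^^^^^^^^^^^^^^^^^^^
  File "go.py", line 8, in need
    rv=R.from_matrix(Rm.T@t).as_rotvec()
       ~~~~~~~~~~~~~^^^^^^^^
  File "scipy/spatial/transform/_rotation.pyx", line 1143, in scipy.spatial.transform._rotation.Rotation.from_matrix
ValueError: Non-positive determinant (left-handed or null coordinate frame) in rotation matrix 0: [[ 9.66895614e-01  2.91951416e-04  2.55172074e-01]
 [-2.76240284e-04  9.99999957e-01 -9.74083292e-05]
 [ 2.55172091e-01 -2.36948801e-05 -9.66895653e-01]].
```

```bash
sed -i 's/np.array(\[\[np.cos(yaw).*/np.array([[np.cos(yaw),0,-np.sin(yaw)],[np.sin(yaw),0,np.cos(yaw)],[0,-1,0]])/' go.py
python3 go.py 0.50 0.10 0.22 1.571
```

```text
shift [-0.3008  0.0223 -0.458 ] turn [-0.00e+00 -2.58e-01 -1.00e-04] rows>= 8.774335497814493 1.3819199101436037 0.45
```

```bash
python3 -m jog '-0.03 0.002 -0.046 0 -0.026 0 0;-0.06 0.004 -0.092 0 -0.052 0 0;-0.09 0.007 -0.137 0 -0.077 0 0;-0.12 0.009 -0.183 0 -0.103 0 0;-0.15 0.011 -0.229 0 -0.129 0 0;-0.18 0.013 -0.275 0 -0.155 0 0;-0.21 0.016 -0.321 0 -0.181 0 0;-0.24 0.018 -0.366 0 -0.206 0 0;-0.27 0.02 -0.412 0 -0.232 0 0;-0.301 0.022 -0.458 0 -0.258 0 0'
python3 -m jog '0 0 0 0 0 0 0.3;0 0 0 0 0 0 0.3;0 0 0 0 0 0 0.3'
python3 - <<'E'
from h import *
cv2.imwrite("pics/w1.png",arm.get_image("wrist")["color"]);print(arm.get_state())
E
```

```text
time_s: 1.7
tool_pos: [0.5011, 0.0983, 0.2204]
eef_rot: [-0.5, 0.5, 0.5, -0.5]
force: [0.4, 0.7, 0.9]
width: 0.0853
time_s: 2.08
tool_pos: [0.4993, 0.1007, 0.2204]
eef_rot: [0.5, -0.5, -0.5, 0.5]
force: [0.1, -0.1, -0.8]
width: 0.06
{'time_s': 2.125, 'q': array([ 5.53264931e-02,  2.74941860e-01, -2.34249781e-01,  1.06162453e+00,
        8.50495657e-05,  5.37665424e-02]), 'joint_vel': array([ 0.00147253, -0.00138169,  0.00289287, -0.00068801, -0.0018047 ,
       -0.00324166]), 'joint_torque': array([-4.45423108e-01, -5.16048646e+01,  3.24614525e+01, -7.67753692e-03,
       -1.29990422e-02,  7.38807576e-03]), 'tool_pos': array([0.49934939, 0.10069385, 0.22046919]), 'eef_rot': array([-0.49963693,  0.49958279,  0.50040468, -0.50037499]), 'force': array([0.0168762 , 0.54150436, 0.42412237]), 'torque': array([0.00058824, 0.00845554, 0.0027613 ]), 'width': 0.06009581375240126}
```

View pics/w1.png

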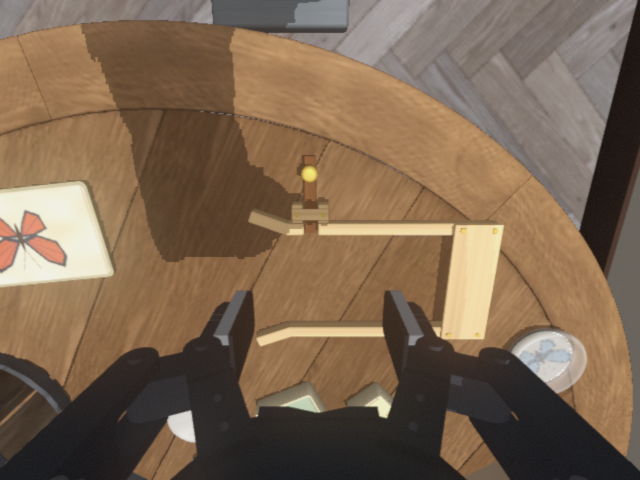

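```bash
python3 - <<'E'
from h import *
im=cv2.imread("pics/w1.png")
cv2.imwrite("pics/w1c.png",cv2.resize(im[145:350,240:510],None,fx=2.9,fy=2.9,interpolation=cv2.INTER_CUBIC))
c=cam(arm.get_image("wrist"))
np.savez("w1cam.npz",K=c[0],p=c[1],R=c[2])
g=im.astype(int)
# scan columns for rail edges (bright wood)
hsv=cv2.cvtColor(im,cv2.COLOR_BGR2HSV)
for x in (330,350,370,430):
    v=hsv[:,x,2].astype(int)
    print(x,[ (y,v[y]) for y in range(216,242,1)] if x==350 else '', [ (y,v[y]) for y in range(318,342)] if x==350 else '')
E
```

```text
330  
350 [(216, np.int64(152)), (217, np.int64(152)), (218, np.int64(152)), (219, np.int64(153)), (220, np.int64(128)), (221, np.int64(128)), (222, np.int64(135)), (223, np.int64(163)), (224, np.int64(209)), (225, np.int64(228)), (226, np.int64(231)), (227, np.int64(233)), (228, np.int64(237)), (229, np.int64(239)), (230, np.int64(239)), (231, np.int64(239)), (232, np.int64(239)), (233, np.int64(238)), (234, np.int64(224)), (235, np.int64(175)), (236, np.int64(152)), (237, np.int64(151)), (238, np.int64(152)), (239, np.int64(157)), (240, np.int64(161)), (241, np.int64(161))] [(318, np.int64(138)), (319, np.int64(135)), (320, np.int64(125)), (321, np.int64(118)), (322, np.int64(123)), (323, np.int64(128)), (324, np.int64(132)), (325, np.int64(131)), (326, np.int64(140)), (327, np.int64(197)), (328, np.int64(222)), (329, np.int64(234)), (330, np.int64(236)), (331, np.int64(236)), (332, np.int64(236)), (333, np.int64(238)), (334, np.int64(238)), (335, np.int64(235)), (336, np.int64(194)), (337, np.int64(148)), (338, np.int64(134)), (339, np.int64(135)), (340, np.int64(137)), (341, np.int64(137))]
370  
430
```

View pics/w1c.png

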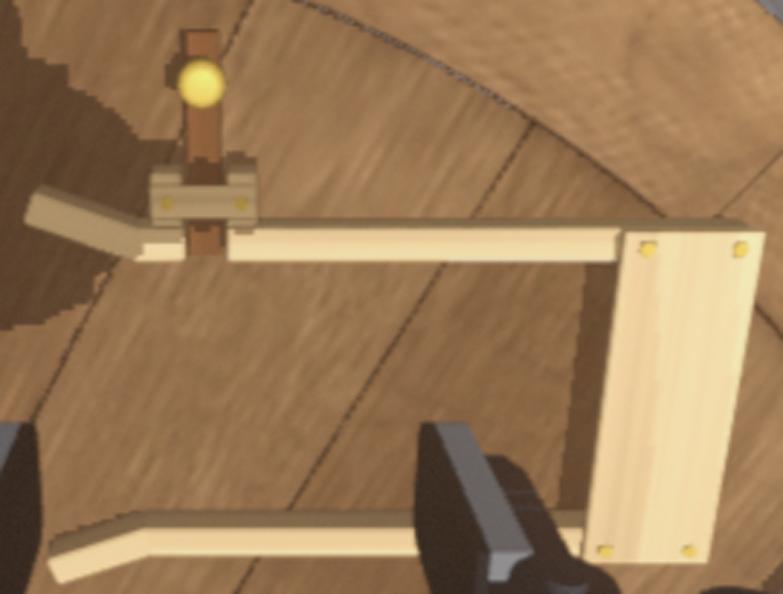

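```bash
python3 - <<'E'
from h import *
im=cv2.imread("pics/w1.png");v=cv2.cvtColor(im,cv2.COLOR_BGR2HSV)[...,2].astype(float)
d=np.load("w1cam.npz");c=(d["K"],d["p"],d["R"])
def edge(xs,y0,y1,up):
    o=[]
    for x in xs:
        s=v[y0:y1,x]; 
        for k in range(len(s)-1):
            a,b=s[k],s[k+1]
            if (a<185<=b if up else a>185>=b): o.append((x,y0+k+(185-a)/(b-a)));break
    return np.array(o)
for nm,xs,y0,y1,up,xh in(("nearout",range(325,445,3),219,230,1,-68.75),("nearin",range(325,445,3),229,240,0,-55.75),("farin",range(295,380,3),321,332,1,55.75),("farout",range(295,380,3),331,342,0,68.75)):
    P=ray(c,edge(xs,y0,y1,up),.016)
    f=np.polyfit(P[:,1],P[:,0],1);r=(P[:,0]-np.polyval(f,P[:,1])).std()
    print(nm,len(P),"yaw",-f[0].round(4),"x at y=.12",np.polyval(f,.12).round(4),"axis x",(np.polyval(f,.12)-xh/1000).round(4),r.round(5))
f=lambda p:(240+(p[0]+.5)/2.9-.5,145+(p[1]+.5)/2.9-.5)
print("knob z.039",ray(c,f((202,83)),.037))
for n,p,z in(("D",(622,232),.021),("C",(765,234),.021),("B",(584,561),.021),("A",(709,563),.021),("guideL",(152,222),.02),("guideR",(257,222),.02),("railend",(228,261),.016),("hornn",(38,187),.016),("hornf",(50,560),.016),("keeperend",(190,30),.016)):print(n,ray(c,f(p),z)[0].round(4))
# tray
hsv=cv2.cvtColor(im,cv2.COLOR_BGR2HSV)
print(hsv[200,60],hsv[270,60])
E
```

```text
nearout 40 yaw 0.0069 x at y=.12 0.5166 axis x 0.5853 0.00027
nearin 40 yaw 0.003 x at y=.12 0.5288 axis x 0.5845 6e-05
farin 29 yaw 0.0025 x at y=.12 0.6404 axis x 0.5846 1e-05
farout 29 yaw 0.005 x at y=.12 0.6531 axis x 0.5844 7e-05
knob z.039 [[0.46194673 0.09212392 0.037     ]]
D [0.516  0.2402 0.021 ]
C [0.5166 0.291  0.021 ]
B [0.6519 0.2425 0.021 ]
A [0.6528 0.2924 0.021 ]
guideL [0.5129 0.0737 0.02  ]
guideR [0.5129 0.1109 0.02  ]
railend [0.5286 0.1007 0.016 ]
hornn [0.5013 0.0334 0.016 ]
hornf [0.6553 0.0293 0.016 ]
keeperend [0.447  0.0877 0.016 ]
[ 28  18 241] [ 29  22 241]
```

Wrist view: keeper knob (309,174), rails at rows ~229 and ~331, bridge at (470,280), tray right end at (95,225). The holder origin comes out at (0.584, 0.190), yaw ≈0.004, and the views agree within 2–3 mm. Next is a look at the tray.

```bash
python3 go.py 0.50 -0.19 0.2 1.70
```

```text
shift [-2.907e-01  2.050e-02 -1.000e-04] turn [ 2.000e-04 -1.275e-01  1.000e-04] rows>= 4.66265767193329 0.6831403823378436 2.175
```

```bash
python3 -m jog '-0.05 0.005 0 0 -0.025 0 0.36;-0.1 0.01 0 0 -0.05 0 0.36;-0.15 0.015 0 0 -0.075 0 0.36;-0.2 0.02 0 0 -0.1 0 0.36;-0.25 0.02 0 0 -0.128 0 0.36;-0.29 0.02 0 0 -0.128 0 0.36;-0.29 0.02 0 0 -0.128 0 0.36'
python3 - <<'E'
from h import *
i=arm.get_image("wrist");im=i["color"];c=cam(i);cv2.imwrite("pics/w2.png",im)
hsv=cv2.cvtColor(im,cv2.COLOR_BGR2HSV)
m=((hsv[...,1]<75)&(hsv[...,2]>170)).astype(np.uint8)
cs,_=cv2.findContours(m,cv2.RETR_EXTERNAL,cv2.CHAIN_APPROX_NONE)
for k in sorted(cs,key=cv2.contourArea)[-3:]:
    h=cv2.convexHull(k);p=cv2.approxPolyDP(h,8,True).reshape(-1,2);print(cv2.contourArea(k),p.tolist());print(ray(c,p,.01).round(4).tolist())
s=arm.get_state();print(s["tool_pos"],s["width"],s["force"])
E
```

```text
time_s: 3.05
tool_pos: [0.5001, -0.1919, 0.2003]
eef_rot: [0.467, -0.468, -0.53, 0.531]
force: [-0.7, 0.1, 0.5]
width: 0.0546
2274.0 [[591, 0], [533, 42], [488, 34], [530, 0]]
[[0.2957, 0.0074, 0.01], [0.3312, -0.03, 0.01], [0.3302, -0.0697, 0.01], [0.302, -0.0424, 0.01]]
8450.0 [[50, 203], [88, 230], [95, 269], [36, 352], [2, 360], [0, 215]]
[[0.5255, -0.4535, 0.01], [0.549, -0.419, 0.01], [0.5913, -0.4154, 0.01], [0.7042, -0.4899, 0.01], [0.7202, -0.5301, 0.01], [0.5441, -0.504, 0.01]]
16603.0 [[376, 192], [369, 288], [206, 284], [203, 191]]
[[0.4746, -0.1393, 0.01], [0.5769, -0.1282, 0.01], [0.5941, -0.3002, 0.01], [0.4948, -0.3054, 0.01]]
[ 0.49989757 -0.19040233  0.20028804] 0.05494950234334843 [ 0.22860609  0.7119399  -0.22898034]
```

View pics/w2.png

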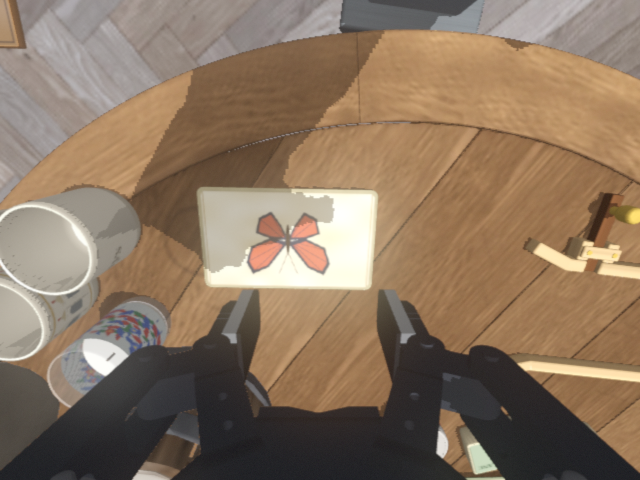

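Wrist view: tray corners about (198,188), (377,190), (372,290) and (207,288). I'll triangulate against scene and side to check its height and size.

```bash
python3 - <<'E'
from h import *
c=cam(arm.get_image("wrist"));s=cam(arm.get_image("scene"))
F=lambda p:(195+(p[0]+.5)/3.4-.5,175+(p[1]+.5)/3-.5)
w=[(198,188),(377,190),(372,290),(207,288)]
sc=[(648,586),(415,452),(510,352),(735,475)]
P=ray(c,w,.010);print(P.round(4))
print("sides",[np.linalg.norm(P[i]-P[i-3]).round(4) for i in range(4)],"ctr",P.mean(0).round(4))
v=(P[1]+P[2]-P[0]-P[3]);print("yaw of tray",np.arctan2(-v[0],v[1]))
T=np.array([tri(c,a,s,F(b))[0] for a,b in zip(w,sc)]);print(T.round(4),T.mean(0).round(4))
E
python3 go.py 0.534 -0.227 0.06 1.68
```

```text
[[ 0.4923 -0.3085  0.01  ]
 [ 0.4723 -0.137   0.01  ]
 [ 0.5785 -0.1229  0.01  ]
 [ 0.5984 -0.2972  0.01  ]]
sides [np.float64(0.1727), np.float64(0.1072), np.float64(0.1755), np.float64(0.1067)] ctr [ 0.5354 -0.2164  0.01  ]
yaw of tray 0.11497818726496917
[[ 4.947e-01 -3.121e-01 -7.000e-04]
 [ 4.761e-01 -1.363e-01 -3.700e-03]
 [ 5.973e-01 -1.136e-01 -2.830e-02]
 [ 6.005e-01 -2.996e-01  5.000e-04]] [ 0.5422 -0.2154 -0.008 ]
shift [-0.0421  0.1403 -0.029 ] turn [-0.0002  0.0199  0.0005] rows>= 2.389230254512427 0.10655215946832301 3.2
```

```bash
python3 go.py 0.536 -0.228 0.032 1.688; python3 -m jog '-0.021 0.05 -0.015 0 0.01 0 0.36;-0.042 0.1 -0.03 0 0.012 0 0.36;-0.043 0.14 -0.031 0 0.012 0 0.36;-0.043 0.16 -0.031 0 0.012 0 0.36;-0.043 0.168 -0.031 0 0.012 0 0.36;-0.043 0.168 -0.031 0 0.012 0 0.36'; python3 go.py 0.536 -0.228 0.032 1.688
python3 - <<'E'
from h import *
cv2.imwrite("pics/s3.png",arm.get_image("side")["color"][130:290,280:480].repeat(3,0).repeat(3,1))
E
```

```text
shift [-0.0434  0.1683 -0.0308] turn [-0.0002  0.0119  0.0005] rows>= 2.8242746733462942 0.06373198592992373 3.2
time_s: 3.95
tool_pos: [0.5365, -0.228, 0.0326]
eef_rot: [-0.47, 0.47, 0.528, -0.528]
force: [-0.0, -0.0, 1.2]
width: 0.0547
shift [0.     0.0006 0.0005] turn [-0.0001  0.0002  0.0001] rows>= 0.012051691996832958 0.0014985035476791512 3.95
```

View pics/s3.png

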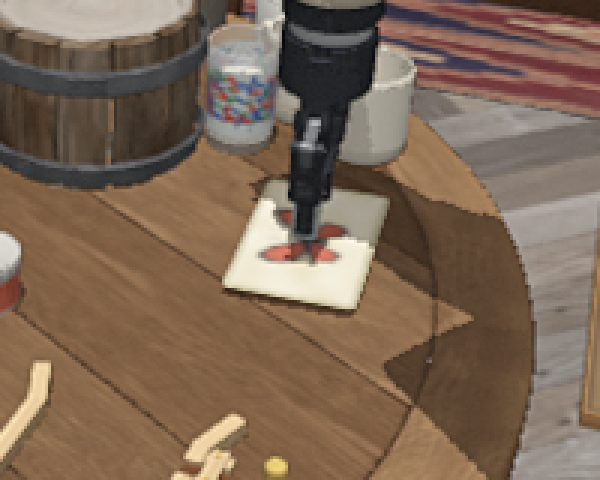

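The fingers stand above the middle of the tray. Now I'll descend gently.

```bash
python3 -m jog '0 0.004 0 0 0 0 0.36;0 0.008 0 0 0 0 0.36;0 0.01 0 0 0 0 0.36;0 0.01 0 0 0 0 0.36'; python3 -m jog '0 0.001 0 0 0 0 0.36;0 0.002 0 0 0 0 0.36;0 0.002 0 0 0 0 0.36'
```

```text
time_s: 4.5
tool_pos: [0.5362, -0.2289, 0.0222]
eef_rot: [0.47, -0.47, -0.528, 0.528]
force: [-0.9, 0.7, -0.2]
width: 0.0547
time_s: 4.88
tool_pos: [0.5362, -0.2288, 0.0202]
eef_rot: [0.47, -0.47, -0.528, 0.528]
force: [0.1, -0.0, 0.3]
width: 0.0549
```

```bash
for k in 1 2; do :; done; python3 -m jog '0 0.001 0 0 0 0 0.36;0 0.0015 0 0 0 0 0.36;0 0.0015 0 0 0 0 0.36'; python3 -m jog '0 0.001 0 0 0 0 0.36;0 0.001 0 0 0 0 0.36'
```

```text
time_s: 5.25
tool_pos: [0.5362, -0.2288, 0.0188]
eef_rot: [0.47, -0.47, -0.528, 0.528]
force: [-0.7, -0.1, 0.5]
width: 0.0546
time_s: 5.5
tool_pos: [0.5362, -0.2288, 0.0177]
eef_rot: [0.47, -0.47, -0.528, 0.528]
force: [0.0, 0.4, -0.3]
width: 0.0546
```

```bash
python3 -m jog '0 0.001 0 0 0 0 0.36;0 0.001 0 0 0 0 0.36'; python3 -m jog '0 0.001 0 0 0 0 0.36;0 0.001 0 0 0 0 0.36'
```

```text
time_s: 5.75
tool_pos: [0.5365, -0.229, 0.0172]
eef_rot: [-0.47, 0.47, 0.528, -0.528]
force: [-1.2, 0.5, 4.6]
width: 0.0543
time_s: 6.0
tool_pos: [0.5371, -0.2293, 0.0171]
eef_rot: [-0.469, 0.471, 0.528, -0.528]
force: [-2.0, 1.1, 14.5]
width: 0.0549
```

```bash
python3 -m jog '0.001 -0.0004 0 0 0 0 0.36;0.005 -0.0004 -0.002 0 0.004 0 0.36;0.011 -0.0004 -0.005 0 0.008 0 0.36;0.017 -0.0004 -0.008 0 0.013 0 0.36;0.023 -0.0004 -0.011 0 0.018 0 0.36;0.0286 -0.0004 -0.0134 0 0.023 0 0.36;0.0286 -0.0004 -0.0134 0 0.023 0 0.36'
cat > tr.py <<'E'
import sys
from h import *
i=arm.get_image("wrist");im=i["color"];c=cam(i);n=sys.argv[1];cv2.imwrite(f"pics/{n}.png",im)
s=arm.get_state();print(s["tool_pos"],s["force"].round(1))
for nm in("scene","side"):
    j=arm.get_image(nm);cv2.imwrite(f"pics/{n}_{nm}.png",j["color"])
E
python3 tr.py w4
```

```text
time_s: 6.88
tool_pos: [0.5474, -0.1989, 0.0171]
eef_rot: [-0.475, 0.477, 0.523, -0.522]
force: [1.2, 1.2, 9.2]
width: 0.0546
[ 0.54741769 -0.19889973  0.01714085] [1.1 1.6 8.5]
```

View pics/w4.png

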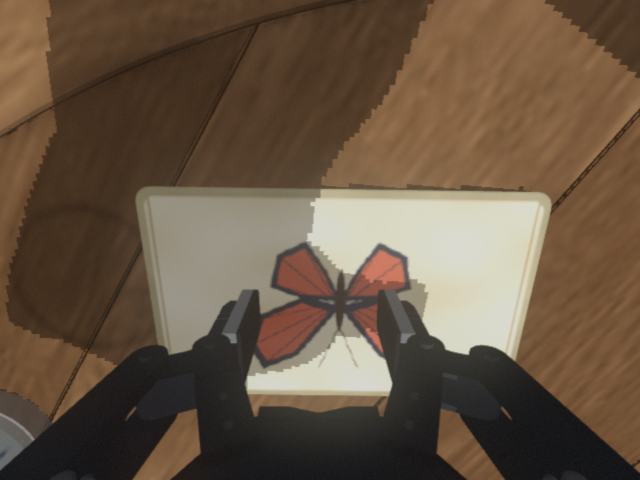

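```bash
cat > tp.py <<'E'
# tray pose from pixel pts: near edge 2 pts, left(rear) edge pt(s), right(front) edge pt(s), at z=.01
from h import *
def pose(near,left,right):
    c=cam(arm.get_image("wrist"))
    N=ray(c,near,.01)[:,:2];L=ray(c,left,.01)[:,:2];Rr=ray(c,right,.01)[:,:2]
    u=N[-1]-N[0];u/=np.linalg.norm(u);n=np.array([u[1],-u[0]]) # n: +x side
    y0=(L@u).mean();y1=(Rr@u).mean()
    print("yaw",np.arctan2(-u[0],u[1]).round(4),"length",(y1-y0).round(4))
    for v,q in(("L",L),("R",Rr)):
        if len(q)>1:
            d=q[-1]-q[0];print(v,"edge yaw",np.arctan2(d[1],d[0]).round(4))
    C=u*(y0+y1)/2+n*((N@n).mean()+.0535)
    print("centre",C.round(4))
    s=arm.get_state()["tool_pos"];H=np.array([.584,.190]);print("rel holder",(C-H).round(4),"tcp rel tray",(s[:2]-C).round(4))
E
python3 -c "
from tp import *
pose([(180,187),(500,191)],[(137,205),(160,330)],[(551,205),(513,360)])"
```

```text
yaw 0.0817 length 0.1738
L edge yaw 0.1061
R edge yaw 0.0707
centre [ 0.5461 -0.1891]
rel holder [-0.0379 -0.3791] tcp rel tray [ 0.0012 -0.0098]
```

```bash
python3 -m jog '0.005 0 -0.002 0 0.004 0 0.36;0.015 0 -0.006 0 0.012 0 0.36;0.03 0 -0.0125 0 0.023 0 0.36;0.045 0 -0.019 0 0.035 0 0.36;0.06 0 -0.025 0 0.046 0 0.36;0.075 0 -0.031 0 0.058 0 0.36;0.09 0 -0.0375 0 0.07 0 0.36;0.105 0 -0.044 0 0.08 0 0.36;0.115 0 -0.048 0 0.088 0 0.36;0.115 0 -0.048 0 0.088 0 0.36'
python3 tr.py w5
```

```text
time_s: 8.32
tool_pos: [0.5846, -0.0792, 0.0171]
eef_rot: [-0.498, 0.499, 0.502, -0.501]
force: [0.3, 1.2, 8.5]
width: 0.055
[ 0.58460499 -0.07944833  0.01713476] [-0.9  1.8  9. ]
```

View pics/w5.png

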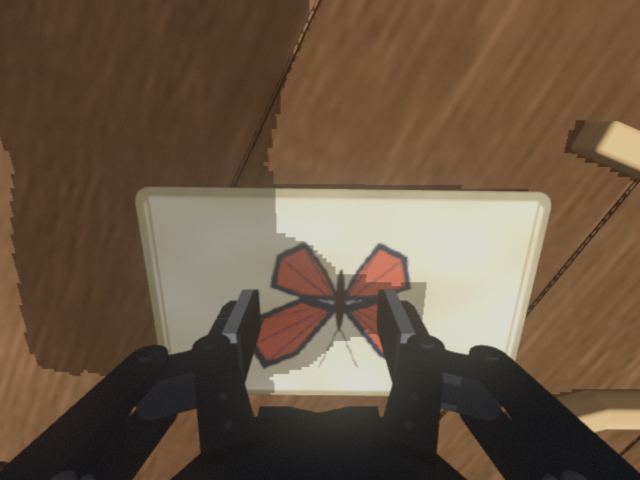

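View pics/w5_scene.png

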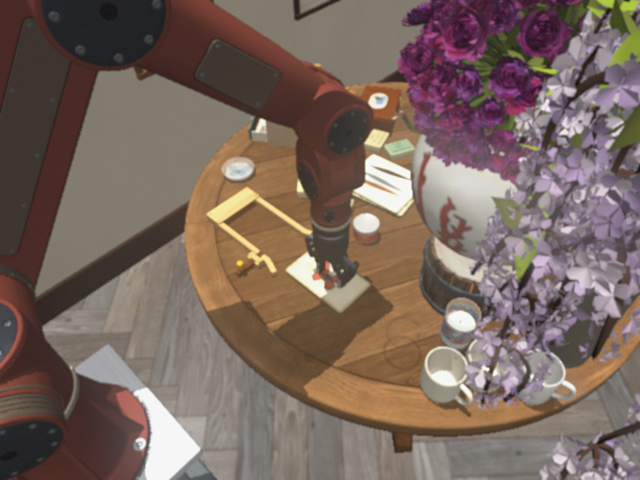

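Tray unchanged under the fingers, so there's no slip. The near horn's tip is at (600,145) and the far horn is at (600,405). Measuring both.

```bash
python3 -c "
from tp import *
pose([(180,187),(500,191)],[(137,205),(160,330)],[(551,205),(513,360)])
c=cam(arm.get_image('wrist'));print(ray(c,[(612,122),(578,155),(566,392)],.016))
t=arm.get_state();Rm=q2R(t['eef_rot']);print(np.arctan2(Rm[1,0],Rm[0,0])-np.pi/2)"
```

```text
yaw -0.0063 length 0.1739
L edge yaw 0.0183
R edge yaw -0.0171
centre [ 0.5842 -0.0697]
rel holder [ 2.000e-04 -2.597e-01] tcp rel tray [ 0.0003 -0.0101]
[[0.50367076 0.02946568 0.016     ]
 [0.5158061  0.01969076 0.016     ]
 [0.62941163 0.04201525 0.016     ]]
0.005539882585074318
```

```bash
python3 -m jog '0.004 0 0 0 0 0 0.36;0.014 0 0 0 0 0 0.36;0.026 0 0 0 0 0 0.36;0.038 0 0 0 0 0 0.36;0.05 0 0 0 0 0 0.36;0.062 0 0 0 0 0 0.36;0.074 0 0 0 0 0 0.36;0.086 0 0 0 0 0 0.36;0.096 0 0 0 0 0 0.36;0.1 0 0 0 0 0 0.36'
python3 tr.py w6
```

```text
time_s: 9.82
tool_pos: [0.584, 0.0202, 0.0171]
eef_rot: [-0.498, 0.499, 0.502, -0.501]
force: [0.6, -2.1, 8.2]
width: 0.0546
[0.58393761 0.02060158 0.01713866] [0.2 1.2 8.6]
```

View pics/w6.png

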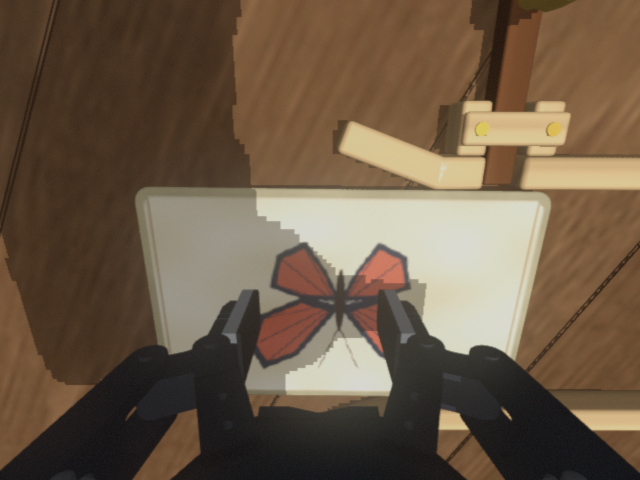

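```bash
python3 - <<'E'
from h import *
im=cv2.imread("pics/w6.png");cv2.imwrite("pics/w6c.png",cv2.resize(im[150:210,380:640],None,fx=3,fy=6,interpolation=cv2.INTER_CUBIC))
cv2.imwrite("pics/w6d.png",cv2.resize(im[360:440,480:640],None,fx=5,fy=5,interpolation=cv2.INTER_CUBIC))
c=cam(arm.get_image("wrist"));print(ray(c,[(450,188),(620,189),(620,392)],.016),ray(c,[(180,187),(500,191),(260,394),(410,394)],.01))
E
```

```text
[[0.52831723 0.07211355 0.016     ]
 [0.52829242 0.14003283 0.016     ]
 [0.62868826 0.16894825 0.016     ]] [[ 0.52964176 -0.03777524  0.01      ]
 [ 0.53048214  0.09554954  0.01      ]
 [ 0.63648338 -0.009636    0.01      ]
 [ 0.63608739  0.06765069  0.01      ]]
```

View pics/w6c.png

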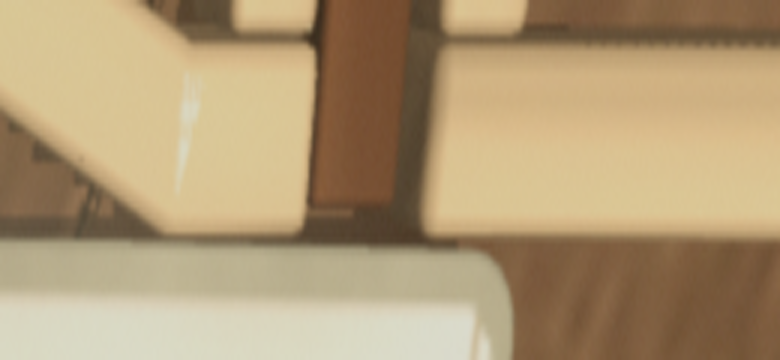

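View pics/w6d.png

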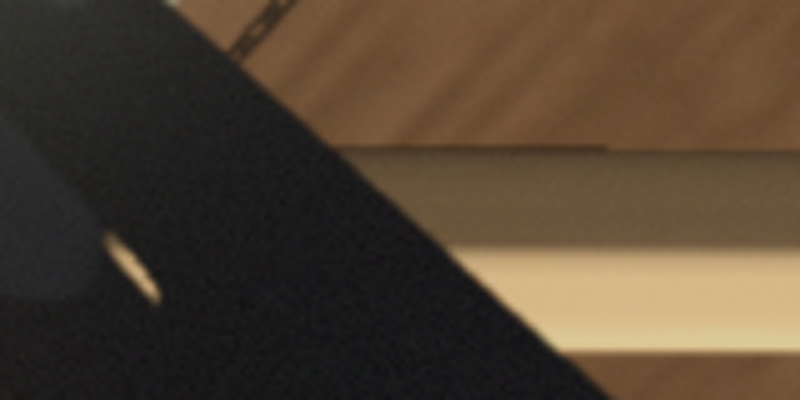

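Gaps are about 1.9 mm on the near side and 2.6 mm on the far side, and the front corner has entered between the straight rails. Continuing.

```bash
python3 -m jog '0.004 0 -0.0002 0 -0.001 0 0.36;0.014 0 -0.0003 0 -0.002 0 0.36;0.026 0 -0.0004 0 -0.003 0 0.36;0.038 0 -0.0005 0 -0.004 0 0.36;0.05 0 -0.0006 0 -0.004 0 0.36;0.062 0 -0.0007 0 -0.004 0 0.36;0.074 0 -0.0007 0 -0.004 0 0.36;0.086 0 -0.0008 0 -0.004 0 0.36;0.096 0 -0.0008 0 -0.004 0 0.36;0.1 0 -0.0008 0 -0.004 0 0.36'
python3 tr.py w7
```

```text
time_s: 11.28
tool_pos: [0.5842, 0.1204, 0.0171]
eef_rot: [-0.497, 0.498, 0.503, -0.502]
force: [0.2, -1.6, 8.0]
width: 0.0547
[0.58417302 0.12075824 0.01713213] [-0.1  1.1  8.6]
```

View pics/w7.png

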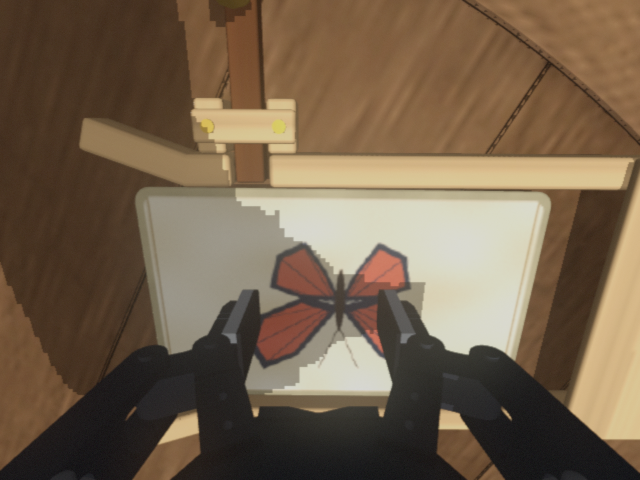

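```bash
python3 -m jog '0.004 0 0 0 0 0 0.36;0.012 0 0 0 0 0 0.36;0.022 0 -0.0001 0 0 0 0.36;0.032 0 -0.0002 0 0 0 0.36;0.042 0 -0.0003 0 0 0 0.36;0.05 0 -0.0004 0 0 0 0.36;0.053 0 -0.0004 0 0 0 0.36;0.053 0 -0.0004 0 0 0 0.36'
python3 tr.py w8
```

```text
time_s: 12.42
tool_pos: [0.5841, 0.1736, 0.0171]
eef_rot: [-0.497, 0.498, 0.503, -0.502]
force: [0.6, 1.7, 8.3]
width: 0.0549
[0.58409476 0.17363935 0.01714969] [0.6 1.4 7.6]
```

View pics/w8.png

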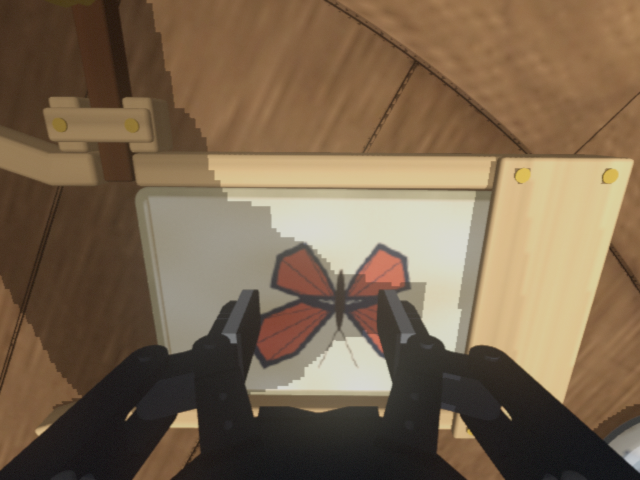

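```bash
python3 -m jog '0.001 0 0 0 0 0 0.36;0.0025 0 0 0 0 0 0.36;0.004 0 0 0 0 0 0.36;0.005 0 0 0 0 0 0.36;0.005 0 0 0 0 0 0.36'; python3 -m jog '0.001 0 0 0 0 0 0.36;0.002 0 0 0 0 0 0.36;0.002 0 0 0 0 0 0.36';python3 -m jog '0.001 0 0 0 0 0 0.36;0.002 0 0 0 0 0 0.36;0.002 0 0 0 0 0 0.36'
```

```text
time_s: 13.2
tool_pos: [0.5841, 0.1781, 0.0172]
eef_rot: [-0.497, 0.498, 0.503, -0.502]
force: [-0.1, -0.8, 8.3]
width: 0.0547
time_s: 13.58
tool_pos: [0.584, 0.1801, 0.0171]
eef_rot: [-0.497, 0.498, 0.503, -0.502]
force: [-0.2, -0.9, 8.6]
width: 0.0549
time_s: 13.95
tool_pos: [0.5842, 0.1813, 0.0172]
eef_rot: [-0.497, 0.499, 0.502, -0.502]
force: [0.7, -5.1, 8.4]
width: 0.0549
```

```bash
python3 -m jog '0.001 0 0 0 0 0 0.36;0.0015 0 0 0 0 0 0.36;0.0015 0 0 0 0 0 0.36';python3 tr.py w9
```

```text
time_s: 14.32
tool_pos: [0.5841, 0.1826, 0.0171]
eef_rot: [-0.497, 0.499, 0.502, -0.502]
force: [0.2, -4.8, 8.8]
width: 0.0549
[0.58411526 0.1826195  0.0171301 ] [ 0.7 -5.1  9.7]
```

View pics/w9.png

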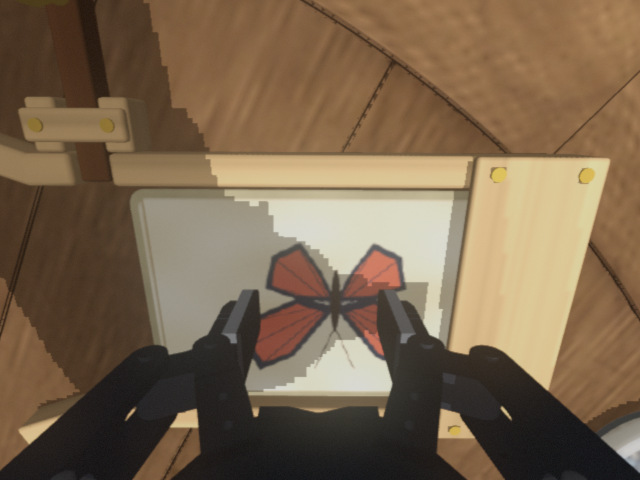

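```bash
python3 - <<'E'
from h import *
im=cv2.imread("pics/w9.png");cv2.imwrite("pics/w9c.png",cv2.resize(im[80:280,0:240],None,fx=3.3,fy=3,interpolation=cv2.INTER_CUBIC))
c=cam(arm.get_image("wrist"));print(ray(c,[(112,185),(470,187)],.016),ray(c,[(130,200),(150,340),(200,188),(440,191)],.01))
E
python3 -m jog '0 -0.004 0 0 0 0 0.36;0 -0.02 0 0 0 0 0.36;0 -0.06 0 0 0 0 0.36;0 -0.1 0 0 0 0 0.6;0 -0.15 0 0 0 0 1;0 -0.18 0 0 0 0 1;0 -0.18 0 0 0 0 1;0 -0.18 0 0 0 0 1'; python3 tr.py w10;
```

```text
[[0.52841026 0.09969554 0.016     ]
 [0.52789831 0.24194769 0.016     ]] [[0.53571106 0.1024338  0.01      ]
 [0.60474025 0.10069357 0.01      ]
 [0.53035963 0.13241259 0.01      ]
 [0.53069656 0.23241742 0.01      ]]
time_s: 15.52
tool_pos: [0.5825, 0.1836, 0.196]
eef_rot: [0.498, -0.498, -0.502, 0.502]
force: [-0.3, -0.8, 0.6]
width: -0.0001
[0.5821935  0.18354317 0.19537252] [-0.5 -0.   0. ]
```

View pics/w10.png

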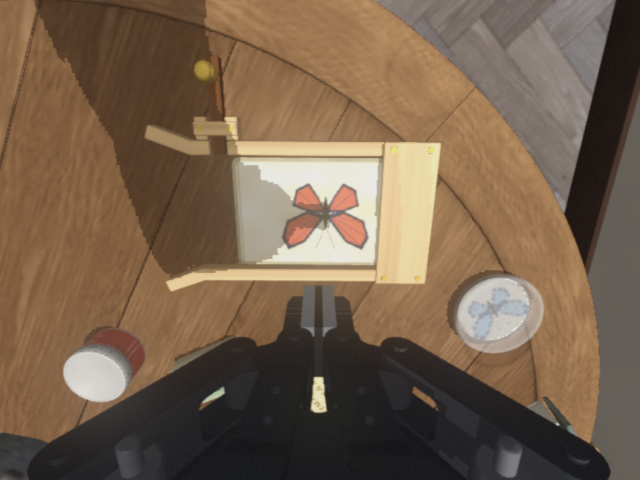

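View pics/w9c.png

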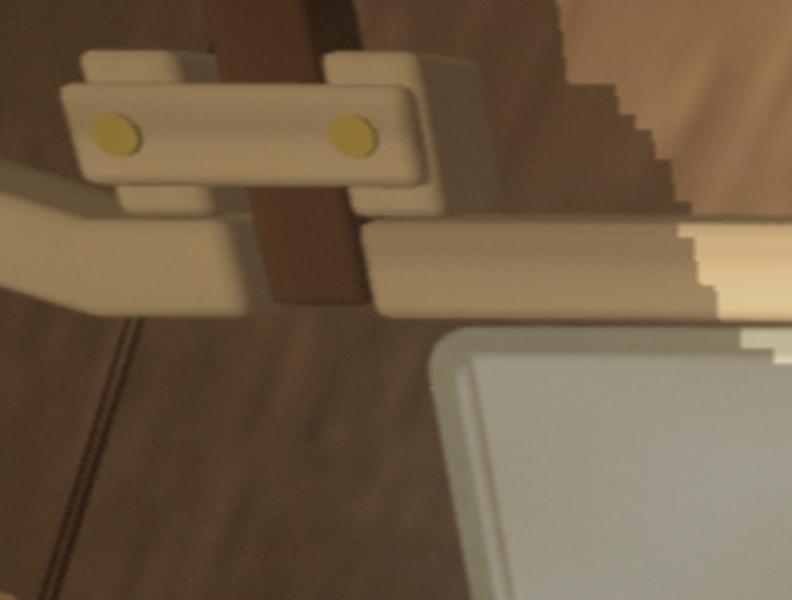

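Rear edge measures 1.9 mm inside the rail end (nominal 1.5), so the tray is home. Knob is at (204,70). Next, closed fingers go to the robot side of it.

```bash
python3 - <<'E'
from h import *
c=cam(arm.get_image("wrist"));s=cam(arm.get_image("scene"));i=cam(arm.get_image("side"))
print(ray(c,(204,69),.037))
k=(195+153.5/3.4-.5,175+259.5/3-.5);k2=(230+568.5/4-.5,180+333.5/3.2-.5)
print(tri(c,(204,69),s,k),tri(c,(204,69),i,k2))
E
python3 go.py 0.42 0.091 0.1 1.571
```

```text
[[0.46121163 0.09257335 0.037     ]]
(array([0.46250198, 0.09217777, 0.03785598]), [np.float64(0.0013372978320649982), np.float64(0.0013372978320649685)]) (array([0.46140573, 0.09359194, 0.04113275]), [np.float64(0.00047013815804622264), np.float64(0.00047013815804630347)])
shift [-0.091   0.0957  0.1632] turn [-0.0014  0.009  -0.0003] rows>= 3.3590927740954175 0.04876634438427763 15.825
```

```bash
python3 -m jog '-0.02 0.02 0.035 0 0.005 0 1;-0.045 0.045 0.08 0 0.009 0 1;-0.068 0.07 0.122 0 0.009 0 1;-0.09 0.095 0.163 0 0.009 0 1;-0.09 0.13 0.163 0 0.009 0 1;-0.09 0.15 0.163 0 0.009 0 1;-0.09 0.159 0.163 0 0.009 0 1;-0.09 0.159 0.163 0 0.009 0 1'; python3 tr.py w11;python3 go.py 0.442 0.092 0.037 1.571
```

```text
time_s: 16.82
tool_pos: [0.4206, 0.0921, 0.037]
eef_rot: [0.5, -0.5, -0.5, 0.5]
force: [-0.1, 1.1, 0.0]
width: 0.0002
[0.42098782 0.0921393  0.03745825] [ 0.9  0.2 -0.3]
shift [-0.0002  0.0008 -0.0206] turn [0.001  0.0001 0.    ] rows>= 0.3301494492066474 0.005625444104793566 16.975
```

View pics/w11.png

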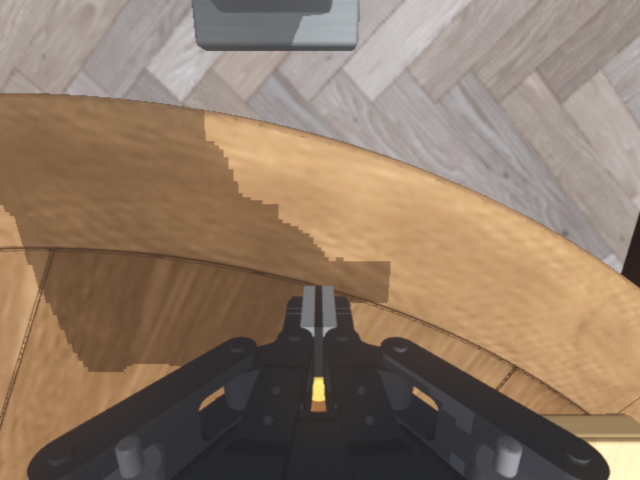

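View pics/w11_side.png

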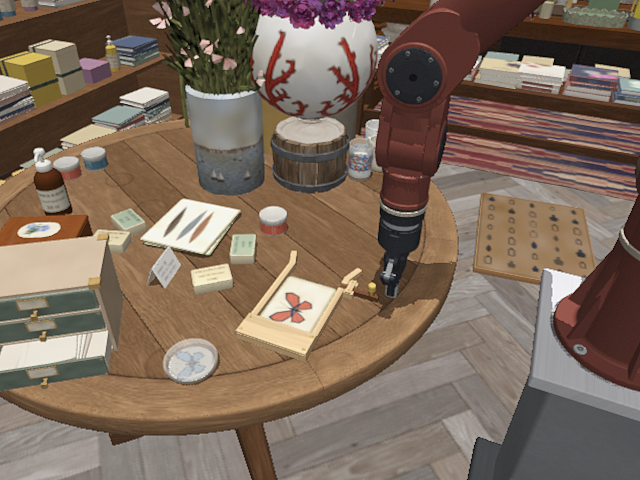

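Knob (318,388) lies in line between the finger pads. Pushing along +x (tool −z).

```bash
python3 -m jog '0 0 -0.008 0 0 0 1;0 0 -0.016 0 0 0 1;0 0 -0.02 0 0 0 1;0 0 -0.024 0 0 0 1;0 0 -0.028 0 0 0 1;0 0 -0.032 0 0 0 1;0 0 -0.036 0 0 0 1;0 0 -0.04 0 0 0 1;0 0 -0.044 0 0 0 1;0 0 -0.046 0 0 0 1';  python3 -m jog '0 0 -0.002 0 0 0 1;0 0 -0.004 0 0 0 1;0 0 -0.004 0 0 0 1'; python3 -m jog '0 0 -0.002 0 0 0 1;0 0 -0.003 0 0 0 1;0 0 -0.003 0 0 0 1'
```

```text
time_s: 18.23
tool_pos: [0.467, 0.0921, 0.0372]
eef_rot: [-0.5, 0.5, 0.5, -0.5]
force: [-1.9, 0.3, 0.4]
width: 0.0
time_s: 18.6
tool_pos: [0.471, 0.0921, 0.0372]
eef_rot: [-0.5, 0.5, 0.5, -0.5]
force: [-0.1, 0.4, -0.9]
width: 0.0002
time_s: 18.98
tool_pos: [0.4721, 0.092, 0.037]
eef_rot: [0.501, -0.499, -0.499, 0.501]
force: [-6.2, 0.1, 5.4]
width: 0.0
```

```bash
python3 tr.py w12; python3 - <<'E'
import cv2
a=cv2.imread("pics/w12_side.png")[230:370,230:430];cv2.imwrite("pics/w12s.png",cv2.resize(a,None,fx=4,fy=4,interpolation=cv2.INTER_CUBIC))
a=cv2.imread("pics/w12_scene.png")[175:295,195:355];cv2.imwrite("pics/w12sc.png",cv2.resize(a,None,fx=4.5,fy=4.5,interpolation=cv2.INTER_CUBIC))
E
```

```text
[0.47207571 0.09207013 0.03694401] [-6.8 -0.2  5.3]
```

View pics/w12s.png

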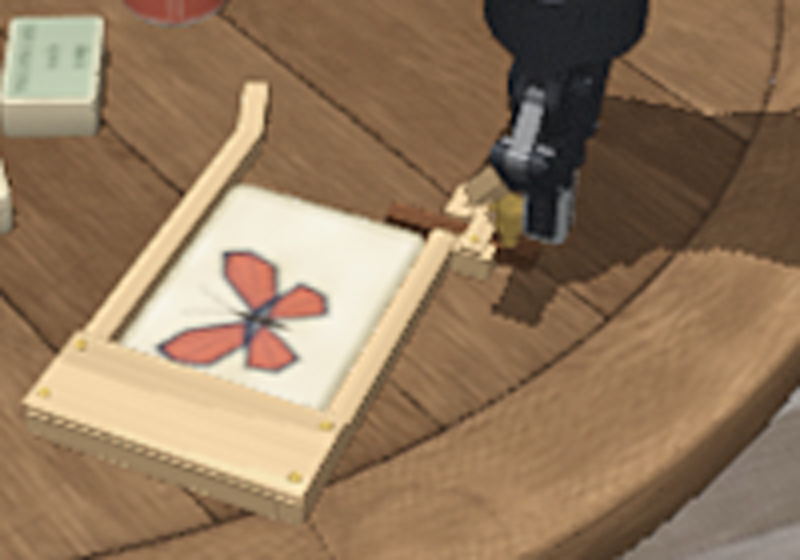

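View pics/w12sc.png

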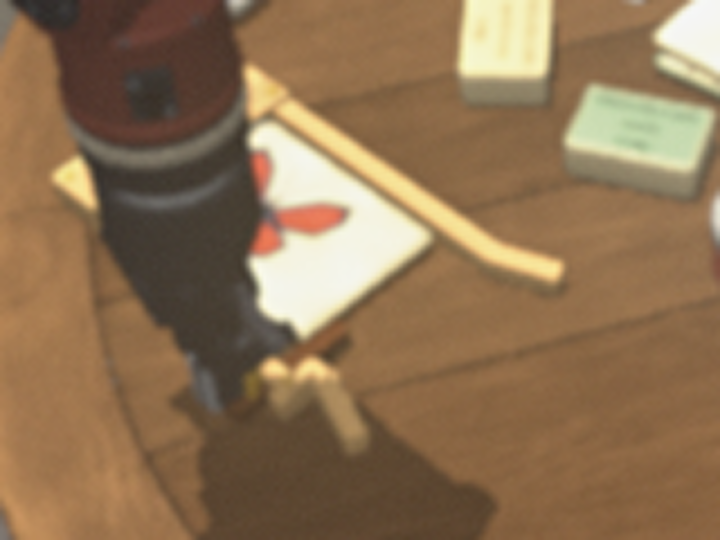

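The bar is across behind the tray, and the knob is almost at the guide. I'll press a little more to confirm the stop, then back off and look.

```bash
python3 -m jog '0 0 -0.001 0 0 0 1;0 0 -0.001 0 0 0 1'; python3 -m jog '0 0 0.01 0 0 0 1;0 0 0.03 0 0 0 1;0 -0.03 0.04 0 0 0 1;0 -0.08 0.04 0 0 0 1;0 -0.13 0.04 0 0 0 1;0 -0.16 0.02 0 0 0 1;0 -0.16 0 0 0 0 1;0 -0.16 0 0 0 0 1'; python3 tr.py w13
```

```text
time_s: 19.38
tool_pos: [0.4721, 0.092, 0.0368]
eef_rot: [0.501, -0.499, -0.499, 0.501]
force: [-10.5, 0.3, 6.0]
width: -0.0005
time_s: 20.38
tool_pos: [0.476, 0.092, 0.1975]
eef_rot: [-0.499, 0.501, 0.501, -0.499]
force: [-0.8, 0.1, -0.1]
width: -0.0002
[0.47455723 0.09205838 0.19697501] [-0.  -0.2  0.7]
```

View pics/w13.png

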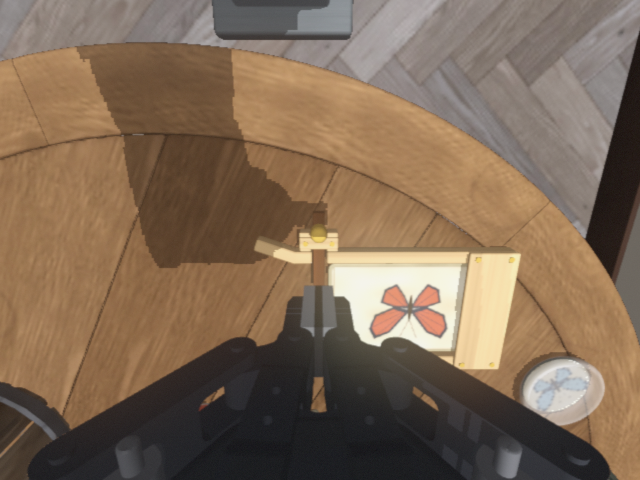

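View pics/w13_side.png

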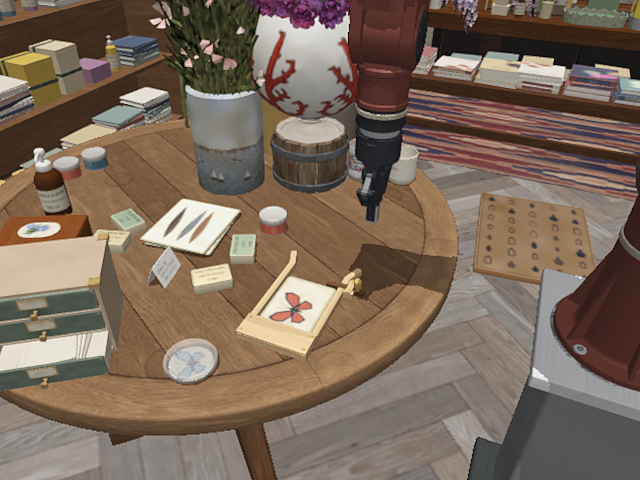

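```bash
python3 - <<'E'
from h import *
i=arm.get_image("wrist");im=i["color"];c=cam(i)
hsv=cv2.cvtColor(im,cv2.COLOR_BGR2HSV)
print("knob",ray(c,(319,231),.037), "moved from .462")
print("rear corner, front",ray(c,[(328,264),(330,300)],.010),"rail in, bridge front near",ray(c,[(345,264),(468,249)],.016))
cv2.imwrite("pics/w13c.png",cv2.resize(im[200:370,240:520],None,fx=2.8,fy=2.8,interpolation=cv2.INTER_CUBIC))
E
```

```text
knob [[0.48489525 0.09252474 0.037     ]] moved from .462
rear corner, front [[0.52854376 0.10193053 0.01      ]
 [0.56988966 0.10447626 0.01      ]] rail in, bridge front near [[0.52603053 0.1188382  0.016     ]
 [0.50988891 0.24044238 0.016     ]]
```

View pics/w13c.png

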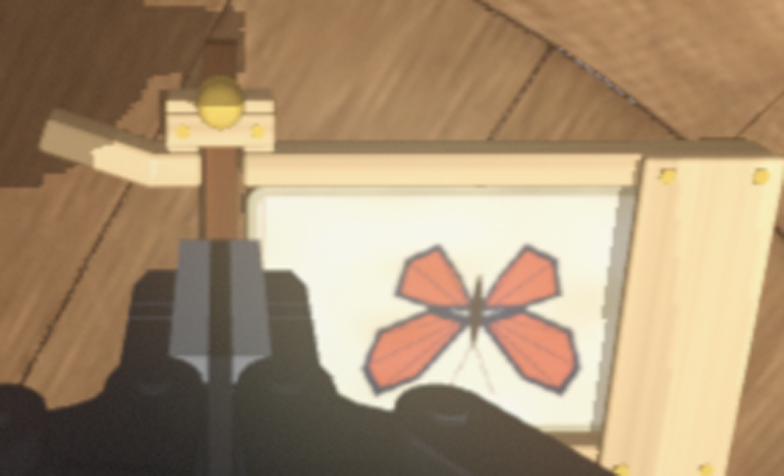

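```bash
python3 -m jog '0 0 0.05 0 0 0 1;0 0 0.09 0 0 0 1;0 0 0.1 0 0 0 1;0 0 0.1 0 0 0 1;0 0 0.1 0 0 0 1'; python3 - <<'E'
from h import *
i=arm.get_image("wrist");im=i["color"];c=cam(i);np.savez("w14cam.npz",K=c[0],p=c[1],R=c[2])
cv2.imwrite("pics/w14.png",im)
s=arm.get_image("side");np.savez("s14cam.npz",K=s["mtx"],p=s["xyz"],R=cam(s)[2]);cv2.imwrite("pics/s14.png",cv2.resize(s["color"][230:370,230:430],None,fx=4,fy=4,interpolation=cv2.INTER_CUBIC))
s=arm.get_image("scene");cv2.imwrite("pics/sc14.png",cv2.resize(s["color"][175:295,195:355],None,fx=4.5,fy=4.5,interpolation=cv2.INTER_CUBIC))
E
```

```text
time_s: 21.2
tool_pos: [0.3759, 0.0921, 0.1974]
eef_rot: [-0.5, 0.5, 0.5, -0.5]
force: [-0.1, 0.0, -0.1]
width: 0.0001
```

View pics/w14.png

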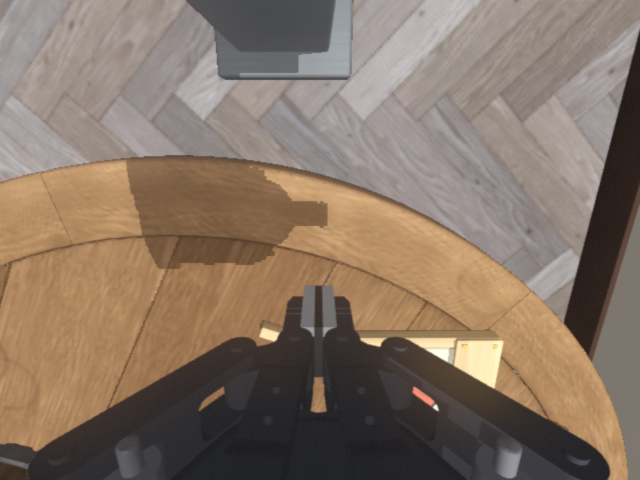

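View pics/s14.png

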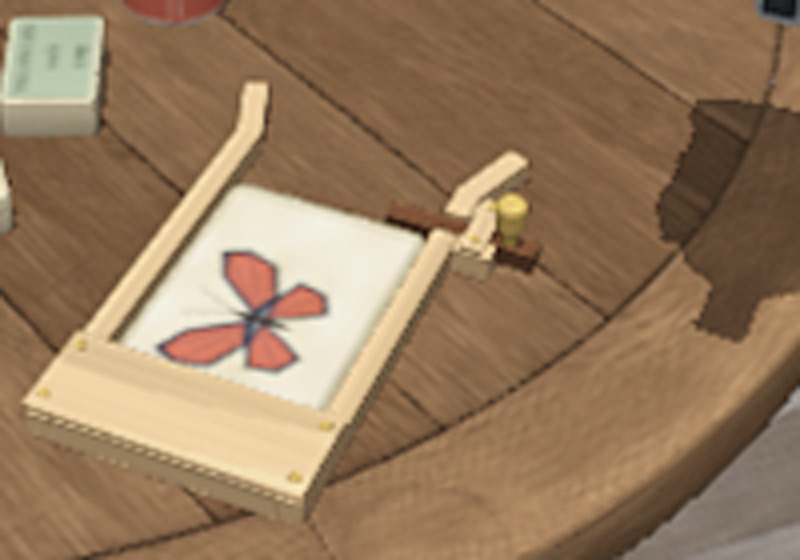

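View pics/sc14.png

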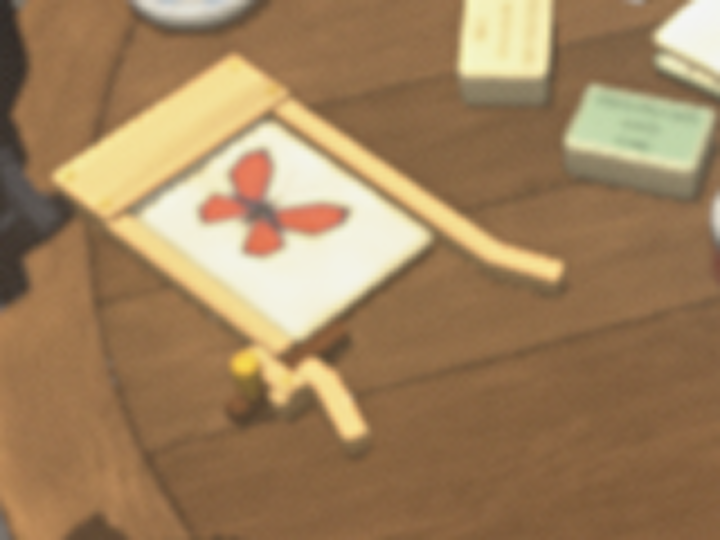

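```bash
python3 - <<'E'
from h import *
s=cam(arm.get_image("scene"));i=cam(arm.get_image("side"))
a=tri(s,(195+153.5/3.4-.5,175+259.5/3-.5),i,(230+568.5/4-.5,180+333.5/3.2-.5))[0]
b=tri(s,(195+246.5/4.5-.5,175+352.5/4.5-.5),i,(230+513.5/4-.5,230+199.5/4-.5))[0]
print(a,b,b-a)
# yellow blobs centroid
for n,box0,box1,f0 in(("scene",(255,285,225,255),(240,285,235,262),"scene0"),("side",(275,305,360,385),(272,300,345,372),"side0")):
    for f,bx in((cv2.imread(f"pics/{f0}.png"),box0),(arm.get_image(n)["color"],box1)):
        h=cv2.cvtColor(f,cv2.COLOR_BGR2HSV)[bx[0]:bx[1],bx[2]:bx[3]]
        m=(h[...,1]>140)&(h[...,0]>22)&(h[...,0]<34)&(h[...,2]>140)
        y,x=np.nonzero(m);c=np.array([x.mean()+bx[2],y.mean()+bx[0]]);print(n,m.sum(),c,ray(s if n=="scene" else i,c,.033))
E
```

```text
[0.462401   0.09055612 0.03903782] [0.49159102 0.09109014 0.04097034] [0.02919002 0.00053402 0.00193252]
scene 5 [239.2 262.6] [[0.46197986 0.09219919 0.033     ]]
scene 10 [249.5 255. ] [[0.49304813 0.09185943 0.033     ]]
side 0 [nan nan] [[nan nan nan]]
side 0 [nan nan] [[nan nan nan]]<stdin>:11: RuntimeWarning: Mean of empty slice.
  ret = ret.dtype.type(ret / rcount)
```

```bash
python3 - <<'E'
from h import *
s=cam(arm.get_image("scene"));i=cam(arm.get_image("side"))
for z in(.011,.016):
  print(z,"tip far-rear corner",ray(s,(195+349.5/4.5-.5,175+331.5/4.5-.5),z),ray(i,[(230+390/4,230+206/4)],z),"outer end",ray(i,[(230+538/4,230+250/4)],z),"outer before",ray(i,[(230+594/4,180+376/3.2)],z))
print(arm.get_state()["force"],arm.get_state()["time_s"])
E
```

```text
0.011 tip far-rear corner [[0.55446831 0.08340296 0.011     ]] [[0.55447368 0.09005735 0.011     ]] outer end [[0.47448276 0.09053255 0.011     ]] outer before [[0.44448379 0.09302668 0.011     ]]
0.016 tip far-rear corner [[0.55188261 0.07992845 0.016     ]] [[0.55239267 0.09544304 0.016     ]] outer end [[0.47298039 0.0959148  0.016     ]] outer before [[0.44319842 0.09839089 0.016     ]]
[ 1.19882497  0.31260467 -0.20655598] 21.65
```

Four estimates put the keeper's travel at 29–31 mm, and the push ended on a stop. The limit is 27 mm, so a second gentle push slightly higher on the knob will confirm it was a true stop.

```bash
python3 -m jog '0 0.05 -0.02 0 0 0 1;0 0.1 -0.05 0 0 0 1;0 0.14 -0.068 0 0 0 1;0 0.155 -0.07 0 0 0 1;0 0.155 -0.08 0 0 0 1;0 0.155 -0.09 0 0 0 1;0 0.155 -0.093 0 0 0 1;0 0.155 -0.093 0 0 0 1'; python3 -m jog '0 0 -0.002 0 0 0 1;0 0 -0.003 0 0 0 1;0 0 -0.003 0 0 0 1'; python3 -m jog '0 0 -0.002 0 0 0 1;0 0 -0.003 0 0 0 1;0 0 -0.003 0 0 0 1'
```

```text
time_s: 22.65
tool_pos: [0.4684, 0.0921, 0.0428]
eef_rot: [-0.5, 0.5, 0.5, -0.5]
force: [-0.1, 0.0, -0.4]
width: 0.0
time_s: 23.02
tool_pos: [0.4708, 0.0921, 0.0423]
eef_rot: [-0.5, 0.5, 0.5, -0.5]
force: [-0.2, -0.3, 0.1]
width: 0.0
time_s: 23.4
tool_pos: [0.4723, 0.0921, 0.0419]
eef_rot: [0.501, -0.499, -0.499, 0.501]
force: [-5.0, -0.5, 2.8]
width: -0.0
```

Same stop at x = 0.472, so the keeper is at its end. Retreating, then a final check.

```bash
python3 -m jog '0 0 0.01 0 0 0 1;0 0 0.03 0 0 0 1;0 -0.04 0.05 0 0 0 1;0 -0.09 0.07 0 0 0 1;0 -0.14 0.09 0 0 0 1;0 -0.15 0.1 0 0 0 1;0 -0.15 0.1 0 0 0 1;0 -0.15 0.1 0 0 0 1;0 -0.15 0.1 0 0 0 1'; python3 - <<'E'
from h import *
s=arm.get_image("side");cv2.imwrite("pics/s15.png",s["color"])
i=cam(s)
# tray rear edge vs near-rail end, from the scene view
st=arm.get_state();print(st["force"],st["time_s"],abs(st["joint_vel"]).max())
sc=arm.get_image("scene");cv2.imwrite("pics/sc15.png",sc["color"])
for n,new in(("side",s["color"]),("scene",sc["color"])):
    d=cv2.absdiff(cv2.imread(f"pics/{n}0.png"),new).max(2);cv2.imwrite(f"pics/d_{n}.png",d)
E
```

```text
time_s: 24.52
tool_pos: [0.3735, 0.092, 0.1911]
eef_rot: [0.5, -0.5, -0.5, 0.501]
force: [-0.1, 0.6, -0.2]
width: -0.0
[-0.29548691  0.82859972  0.23139798] 24.575 0.004556719762101221
```

View pics/d_scene.png

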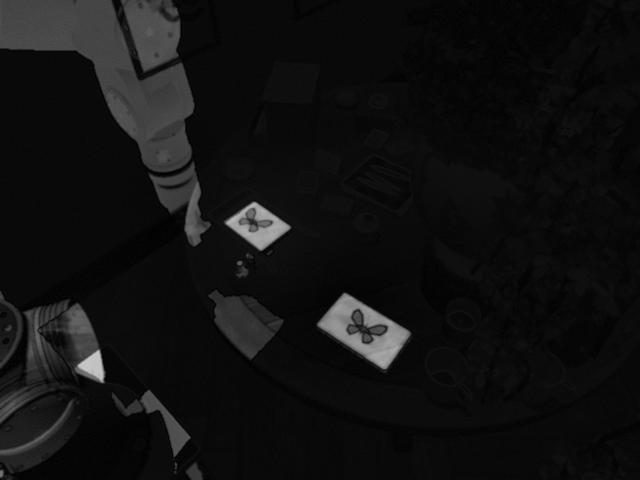

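View pics/s15.png

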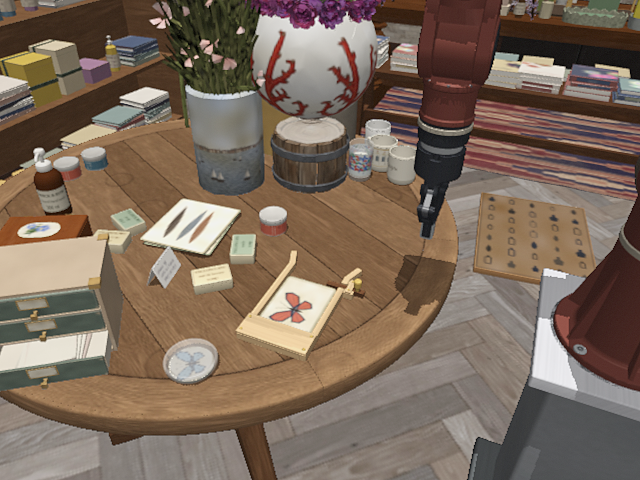

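Apart from the arm and its shadow, only the tray and keeper have changed. The bystanders are where they started, and the tray is in the holder with the keeper across.

```bash
python3 -c "
from workcell import arm
print(arm.sign_off())"
```

```text
the job is handed in; nothing more can be done
None
```

I slid the tray home against the end stop, pushed the keeper across behind it, backed the gripper off and handed the job in at about 25 s. No verdict was reported.

- **Tray:** I pressed with two fingertips about 55 mm apart. The readings I took showed 8–10 N while sliding and a peak of about 15 N when I first touched down. I turned it about 0.11 rad on the way to line it up with the rails. At the stop I read 5 N along the slide and the fingers began to slip. The rear edge measured 1.9 mm inside the rail end (nominal 1.5 mm), so the tray's centre is within about 1 mm of home.
- **Keeper:** I pushed the knob with closed fingers and reached the same hard stop twice, at x = 0.472.
- **Final state:** the last force reading was noise, under 1 N. Comparing before and after scene pictures, only the tray, the keeper and the arm with its shadow had moved.

**Checks that disagreed:**
- **Keeper travel:** pictures gave 29–31 mm instead of the full 32 mm, within the 1–2 mm camera error and above the 27 mm limit. One early wrist-camera reading gave only 23 mm; I had picked the wrong pixel and dropped it.
- **Tray height:** one tray corner triangulated 28 mm below the table and the other three between -4 and +0.5 mm, against 10 mm expected. I found the true height by touch instead.

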